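# Find and open the tipping flap of the slag box

### The job

The blue slag box on the welding bench has four identical steel cover plates: three are bolted down and one, you cannot see which, is a tipping flap over the scrap chute. Press the plates on their yellow pads to find the one that rocks, then push that one down with the fingertips until it is fully open, leave it standing open and draw the hand away. Only press and push: do not lift the flap out of its pivot notches, and do not pick up or shift the things lying around.

Things in the scene. Friction and masses are not known exactly. Their poses are not given: they have to be found in the camera images.
- slag_box: fixed blue steel box, 190 (x) by 430 (y) by 90 mm high, hollow. Origin: centre of its underside; x away from the robot, y left along the row of plates, z up. In its top lie four identical grey steel plates in a row along y, pitch 103 mm, each 115 (x) by 85 (y) by 5 mm, flush with the box, 14 mm bars between; a yellow pad, 28 by 44 mm, is centred 30 mm from each plate's robot-side edge
- pad1 (a point): centre of the yellow pad on the top face of the plate in place 1 while that plate is shut (leftmost, largest y). The point belongs to the box and does not move with the plate. Axes as the box's
- pad2 (a point): centre of the yellow pad on the top face of the plate in place 2 while that plate is shut (second from the left). The point belongs to the box and does not move with the plate. Axes as the box's
- pad3 (a point): centre of the yellow pad on the top face of the plate in place 3 while that plate is shut (third from the left). The point belongs to the box and does not move with the plate. Axes as the box's
- pad4 (a point): centre of the yellow pad on the top face of the plate in place 4 while that plate is shut (rightmost, smallest y). The point belongs to the box and does not move with the plate. Axes as the box's
- flap (a joint): angle of the one plate that rocks, in whichever place: 0 shut, 0.75 rad fully open at its stop. Pivot line along the box y, 45 mm beyond the pad centre, 3 mm under the top: the near 75 mm sink, the far 40 mm rise. Stiff pivot (3 N on the pad turns it), stays where left. A straight push down at the pad centre opens it fully 34 to 45 mm below the top. The other plates do not give
- carrier (a joint): how far the flap, with its pivot pin, has been lifted out of its notches (m): 0 seated, 0.06 at most; it lies there by its own weight, 0.7 kg. It must stay seated
- coupling: loose brass pipe coupling standing on the far ledge of the box, 34 mm across, 34 mm high, origin at the centre of its underside; leave it
- nut: loose steel hexagon nut blank lying on the far ledge of the box, 30 mm across, 22 mm high, origin at the centre of its underside; leave it
- hammer: loose hammer, 280 mm long, lying on the bench to the right of the box; leave it
- spray_can: loose orange and metal can, 60 mm across, 170 mm high, on the bench off the left end of the box; leave it
- jar: loose jar with a black cap, 70 mm across, 90 mm high, on the bench off the right end of the box; leave it
- offcuts: stack of steel plate offcuts, 120 by 90 by 30 mm high, on the bench at the left; leave it

How it is judged:
By the outcome, as a careful person would: the job done as asked, in the order asked, and still so for the second after the job is handed in, with the robot touching nothing.
It also fails if it takes over 45 s, if anything falls off the work surface, if the arm or the gripper's body presses on something with over 40 N, if the wrist force passes 120 N, or if a joint passes its speed limit or range.

### The arm

A 6-joint arm with a two-finger parallel gripper is mounted at the origin on the work surface. World frame = base frame: x ahead of the robot, y to its left, z up, the work surface at z = 0. Lengths are in m, angles in rad, forces in N, time in s.
With the tool pointing down it reaches from about 0.35 to 0.975 m from the base axis. Payload 4.9 kg.
Tool frame: the origin (TCP) lies at the very end of the fingers, on their centre line; the grasp point (between the pads) lies 19 mm behind it (ctrl.pinch_z is the distance from the TCP to the grasp point, in m); z points along the fingers, y is the direction in which the jaws open and shut (so a half turn about z gives the same grasp; the last joint's range is limited). The gripper opens to 85 mm and grips with 20 to 120 N. Pads are 22 mm wide; open, the fingers measure 114 mm over their backs; the gripper's body (76 mm by 85 mm) begins 54 mm behind the grasp point. The pads swing forward as they close: fully open they stand 13 mm farther back than shut.
Start: joints at [1.192, 0.053, 1.613, -0, 1.476, -0.119], TCP at [0.161, 0.604, 0.231] pointing down, gripper open.
Joint ranges: [-3.01, 3.01], [-1.01, 2.22], [0.06, 2.58], [-1.02, 4.17], [0.09, 2.62], [-3.14, 3.14]. Speed limits (rad/s): [2.57, 2.57, 3.14, 3.14, 3.14, 3.14].

### API

Orientations are given as a rotation vector (axis times angle).
In Python, from station import ctrl gives the robot as it stands.
- The arm moves only by the tool carry_out, never from a script. Its argument "series" is a list of rows, each a list of 7 numbers: the shift along the world's x, y, z each as a share of 0.025 m, from -1 to 1, then the turn, a rotation vector about the world's x, y, z each as a share of 0.1 rad, from -1 to 1, then the opening, from 0 (shut) to 1 (fully open). A call has 1 to 12 rows; each row shifts and turns the commanded pose from where the row before left it; what a row does not reach is not made up. A row lasts 1/10 s, in which the tool goes at most 50 mm and 8.59 degrees, less where a joint would pass 70% of its speed; a pose out of reach is approached as far as the arm can. A call with a number of a shift or a turn outside -1 to 1 is refused whole. A call with a gripper value outside its range is refused whole. The fingers move at their own pace and stop on an object; "grip_force" is the grip in N (left out, the last holds). Time passes only in rows, so rows that do not move let the fingers close. It gives the time, the measured TCP pose, the force and the opening at its end, in the units of the state.
- ctrl.get_obs(): the state, without advancing time (a new reading comes with each control period).
- ctrl.get_image(name): name is "side" or "top" or "wrist"; returns a dict with "frame" (480x640x3 uint8, blue, green, red), "fx", "fy", "cx", "cy" (pixels), "R" (3x3) and "t" (3): a world point X has camera coordinates R X + t; the wrist camera has in their place "hand_eye" (4x4, takes a point from camera to tool coordinates, whose origin is the TCP and whose axes are the flange's). Camera axes: x right, y down, z forward; pixel columns grow to the right and rows downward; lengths in m; the calibration is good to about 2 mm. A picture is of the moment at which its call begins: read the wrist's pose just before it. There is no depth.
- ctrl.finish_job(): hands the job in, once; it reports no verdict.
Trained networks look in a picture, given as the dict that the camera call returned (one of the last four; its "shot" number tells which), for a name from the list of things; names that differ only in an ending like _2 or _b are one class to them, and where a whole thing is asked for, a point or a joint stands for the part that bears it (a point fixed in the world has none). Each returns a list of dicts, best first, with "p" (0 to 1); they miss things now and then, are a little off and sometimes report something else, mostly with a low value. They report only what shows in the picture. A call takes as long as a camera call.
- ctrl.trace(picture, name): "mask" (480x640 bool, what is visible of it) and "rect" ([left, top, width, height] as shares, 0 to 1, of the picture: columns of its width, rows of its height, round what is visible of it).
- ctrl.mark_of(picture, name): "position" ([column, row] as shares, 0 to 1, of the picture: columns of its width, rows of its height: a listed point, or the origin of a listed thing).
The state is a dict: "t": time; "q": joint angles; "dq": joint speeds; "effort": joint torques, N m; "tool_pos": TCP position; "tool_rot": TCP orientation; "contact_force": force on the tool from outside, world axes, zero at the start; "wrist_torque": the same for the moment, N m; "opening": finger opening in m.
Only numpy, scipy, OpenCV 4.12 (cv2) and the standard library are available. Lean on these libraries where they do the work, as an engineer would, in place of code of your own. Each camera call takes 0.05 s, during which the arm holds its last target.

## Working session

There is one attempt and no reset: what is moved stays moved. The work goes in short steps, Python scripts to look and compute and a tool call to move; the robot and the scene stay as the last step left them, time stands still between calls to the robot, and variables do not carry over. Pictures are saved under pics/ and viewed, and the job is handed in when it is done.

Besides the shell and the picture viewer there is one more tool, called after "Call:" by a JSON object that holds its "op" and its "data". carry_out: Moves the arm, as the interface text tells. Shift numbers are shares of 0.025 m and turn numbers shares of 0.1 rad, none past 1 either way. Its arguments: {"type":"object","properties":{"series":{"type":"array"},"grip_force":{"type":"number"}},"required":["series"]}

```bash
mkdir -p pics; cat > h.py <<'E'
import numpy as np,cv2
from station import ctrl
def ray(im,pos):
    h,w=480,640
    u,v=pos[0]*w,pos[1]*h
    d=np.array([(u-im['cx'])/im['fx'],(v-im['cy'])/im['fy'],1.])
    R=np.array(im['R']);t=np.array(im['t'])
    return -R.T@t,R.T@d
def atz(im,pos,z):
    o,d=ray(im,pos);return o+d*(z-o[2])/d[2]
E
python3 - <<'E'
from h import *
o=ctrl.get_obs();print(o)
for n in ('side','top'):
    im=ctrl.get_image(n);cv2.imwrite(f'pics/{n}0.png',im['frame'])
    for k in ['pad1','pad2','pad3','pad4','slag_box','coupling','nut','spray_can','jar','hammer','offcuts']:
        r=ctrl.mark_of(im,k)[:2]
        z=.09 if k[:3]=='pad' or k in('coupling','nut') else 0
        for a in r: print(n,k,round(a['p'],2),np.round(np.array(a['position'])*[640,480],1),atz(im,a['position'],z).round(4))
E
```

```text
{'t': 0.0, 'q': array([ 1.19200067e+00,  5.33176293e-02,  1.61431329e+00,  1.58911426e-06,
        1.47596660e+00, -1.18998353e-01]), 'dq': array([-0.00135988, -0.00080841, -0.00042942,  0.00076503, -0.00068308,
        0.00123889]), 'effort': array([ 1.78074210e-03, -3.93674862e+01, -3.70183432e+01,  1.80771185e-04,
        7.08942898e-03,  1.32829027e-05]), 'tool_pos': array([0.16031953, 0.60344501, 0.2300758 ]), 'tool_rot': array([-4.06877835e-01, -3.11463209e+00,  3.05109886e-03]), 'contact_force': array([-0.07434406,  0.47666176,  0.18362578]), 'wrist_torque': array([-0.01304249,  0.011322  , -0.01139731]), 'opening': 0.08519610603510427}
side pad1 0.86 [304.6 244.4] [ 0.5255 -0.0132  0.09  ]
side pad1 0.81 [317.5 266.2] [ 0.5294 -0.1106  0.09  ]
side pad2 0.86 [304.6 244.4] [ 0.5255 -0.0132  0.09  ]
side pad2 0.81 [317.5 266.2] [ 0.5294 -0.1106  0.09  ]
side pad3 0.86 [304.6 244.4] [ 0.5255 -0.0132  0.09  ]
side pad3 0.81 [317.5 266.2] [ 0.5294 -0.1106  0.09  ]
side pad4 0.86 [304.6 244.4] [ 0.5255 -0.0132  0.09  ]
side pad4 0.81 [317.5 266.2] [ 0.5294 -0.1106  0.09  ]
side sla
[... 658 characters left out ...]
3 0.93 [318.3 253.5] [ 0.5199 -0.005   0.09  ]
top pad3 0.89 [282.1 248.2] [0.5327 0.0955 0.09  ]
top pad4 0.93 [318.3 253.5] [ 0.5199 -0.005   0.09  ]
top pad4 0.89 [282.1 248.2] [0.5327 0.0955 0.09  ]
top slag_box 0.75 [337.9 244.1] [ 0.5634 -0.0597  0.    ]
top slag_box 0.55 [494.5 292.7] [ 0.4304 -0.5132  0.    ]
top coupling 0.61 [379.6 209.7] [ 0.6474 -0.1734  0.09  ]
top nut 0.45 [303.4 210.7] [0.6404 0.0396 0.09  ]
top spray_can 0.95 [166.8 236.6] [0.5755 0.4482 0.    ]
top spray_can 0.57 [284.9 248.3] [0.5475 0.096  0.    ]
top jar 0.6 [481.1 233.7] [ 0.6029 -0.4794  0.    ]
top hammer 0.66 [492.3 291.8] [ 0.4329 -0.5068  0.    ]
top offcuts 0.67 [161.4 295.1] [0.402  0.4512 0.    ]
```

View pics/top0.png

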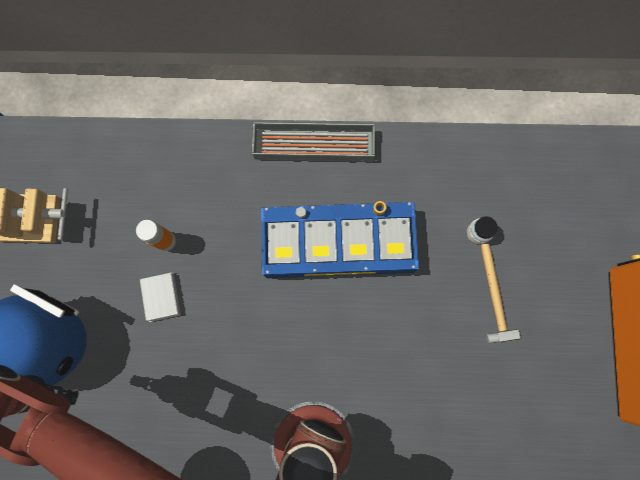

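View pics/side0.png

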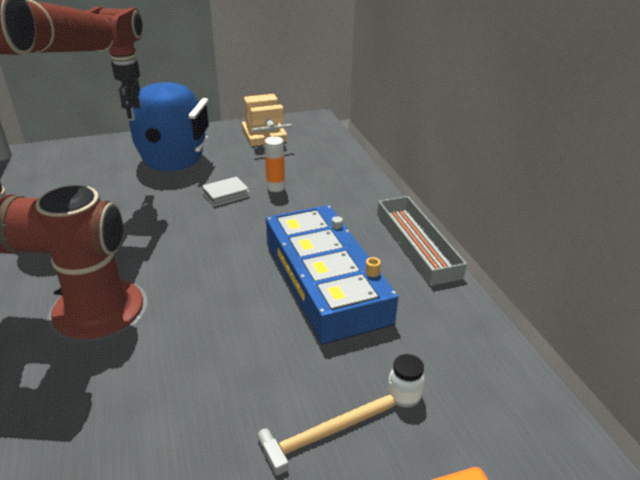

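```bash
python3 - <<'E'
from h import *
for n in ('top','side'):
    im=ctrl.get_image(n)
    f=im['frame'];hsv=cv2.cvtColor(f,cv2.COLOR_BGR2HSV)
    m=cv2.inRange(hsv,(20,90,80),(36,255,255))
    c,l,s,ce=cv2.connectedComponentsWithStats(m)
    for i in range(1,c):
        if s[i,4]>20: print(n,s[i],ce[i].round(1),atz(im,(ce[i]+.5)/[640,480],.09).round(4))
    print(-im['R'].T@im['t'])
E
```

```text
top [  0 189   4  24  51] [  0.7 197.8] [0.66   0.9008 0.09  ]
top [ 22 189  13  40 295] [ 28.2 208. ] [0.6319 0.8183 0.09  ]
top [374 201  12  12  41] [379.4 207. ] [ 0.6538 -0.1742  0.09  ]
top [ 47 202   7   6  35] [ 50.1 204.7] [0.6426 0.7567 0.09  ]
top [ 42 228   9  13  74] [ 46.4 234.6] [0.5563 0.7577 0.09  ]
top [  0 238  18   2  26] [  7.3 238.7] [0.5423 0.8672 0.09  ]
top [387 243  17  11 169] [394.7 247.8] [ 0.539 -0.217  0.09 ]
top [350 244  16  11 170] [357.7 249.2] [ 0.5329 -0.115   0.09  ]
top [483 244  21  87 270] [492.8 284.9] [ 0.442  -0.4827  0.09  ]
top [275 247  17  11 170] [283.2 251.7] [0.5216 0.0908 0.09  ]
top [313 246  16  10 160] [320.5 250.5] [ 0.5271 -0.0124  0.09  ]
top [634 255   6   5  21] [636.2 256.3] [ 0.5289 -0.8744  0.09  ]
top [305 272  71   4 110] [339.4 273.4] [ 0.4647 -0.0658  0.09  ]
[ 0.29300098 -0.04394019  1.52942051]
side [286 219  14  10  88] [292.5 223.5] [0.5229 0.0877 0.09  ]
side [299 239  14  11 101] [305.6 244. ] [ 0.529  -0.0148  0.09  ]
side [278 249  26  51 205] [290.8 274.5] [ 0.4588 -0.1255  0.09  ]
side [372 257   8   8  30] [375.6 260.9] [ 0.6742 -0.1342  0.09  ]
side [367 259  12  15  54] [371.5 266.9] [ 0.6551 -0.154   0.09  ]
side [313 262  15  11 117] [319.9 267. ] [ 0.5347 -0.1176  0.09  ]
side [328 286  17  14 143] [336.1 292.5] [ 0.5407 -0.2201  0.09  ]
side [280 395 113  51 635] [337.8 419.5] [ 0.4275 -0.5558  0.09  ]
[ 0.18499516 -1.16931091  0.94348569]
```

The four pads lie in a row in both pictures: top view (283,252), (320,250), (358,249), (395,248). The two views agree to about 3 mm at z = 0.09, spacing is 103 mm, and box yaw is about +0.058 rad. First I move over pad1 with the fingers shut.

Call:
{"op": "carry_out", "data": {"series": [[0.3,-0.4,0,0,0,0.13,0],[0.6,-0.86,0,0,0,0.13,0],[0.6,-0.86,0,0,0,0.13,0],[0.6,-0.86,0,0,0,0.13,0],[0.6,-0.86,0,0,0,0.13,0],[0.6,-0.86,0,0,0,0.13,0],[0.6,-0.86,0,0,0,0.13,0],[0.6,-0.86,0,0,0,0.13,0],[0.6,-0.86,0,0,0,0.13,0],[0.6,-0.86,0,0,0,0.13,0],[0.6,-0.86,0,0,0,0.13,0],[0.6,-0.86,0,0,0,0.13,0]], "grip_force": 40}}

```text
t: 2.5
tool_pos: [0.3336, 0.3566, 0.2315]
tool_rot: [0.162, 3.137, 0.0]
contact_force: [0.6, 0.8, -0.1]
opening: 0.0003
```

Call:
{"op": "carry_out", "data": {"series": [[0.6,-0.86,0,0,0,0.13,0],[0.6,-0.86,0,0,0,0.13,0],[0.6,-0.86,0,0,0,0.13,0],[0.6,-0.86,0,0,0,0.13,0],[0.6,-0.86,0,0,0,0.13,0],[0.6,-0.86,0,0,0,0.13,0],[0.6,-0.86,0,0,0,0.13,0],[0.6,-0.86,0,0,0,0.13,0],[0.6,-0.86,0,0,0,0.13,0],[0.6,-0.86,0,0,0,0.13,0],[0.6,-0.86,0,0,0,0.13,0],[0.4,-0.6,0,0,0,0.1,0]]}}

```text
t: 3.7
tool_pos: [0.5088, 0.1046, 0.2314]
tool_rot: [-0.076, 3.14, -0.0]
contact_force: [-0.4, -0.2, 1.1]
opening: -0.0
```

Call:
{"op": "carry_out", "data": {"series": [[0,0,-0.8,0,0,0,0],[0,0,-0.8,0,0,0,0],[0,0,-0.8,0,0,0,0],[0,0,0,0,0,0,0],[0,0,0,0,0,0,0]]}}

```text
t: 4.2
tool_pos: [0.5079, 0.106, 0.1714]
tool_rot: [0.077, -3.14, 0.0]
contact_force: [0.4, -0.1, 0.2]
opening: 0.0001
```

```bash
python3 - <<'E'
from h import *
o=ctrl.get_obs()
im=ctrl.get_image('wrist');cv2.imwrite('pics/w1.png',im['frame'])
from scipy.spatial.transform import Rotation as Ro
Rt=Ro.from_rotvec(o['tool_rot']).as_matrix();p=o['tool_pos'];print(p,Rt.round(3),o['contact_force'],o['opening'])
H=np.array(im['hand_eye']);f=im['frame'];hsv=cv2.cvtColor(f,cv2.COLOR_BGR2HSV)
m=cv2.inRange(hsv,(20,90,80),(36,255,255))
c,l,s,ce=cv2.connectedComponentsWithStats(m)
for i in range(1,c):
    if s[i,4]>100:
        u,v=ce[i]+.5
        d=Rt@(H[:3,:3]@np.array([(u-im['cx'])/im['fx'],(v-im['cy'])/im['fy'],1]))
        C=p+Rt@H[:3,3]
        print(s[i],ce[i].round(0),(C+d*(.09-C[2])/d[2]).round(4))
E
```

```text
[0.50794716 0.10601504 0.17144967] [[-0.999 -0.049 -0.   ]
 [-0.049  0.999 -0.   ]
 [ 0.    -0.    -1.   ]] [ 0.41839512 -0.09455331  0.21138144] 7.301798109019113e-05
[   0  172  232    8 1343] [113. 176.] [ 0.4646 -0.026   0.09  ]
[ 111  255   73   40 2622] [147. 274.] [ 0.5289 -0.0114  0.09  ]
[ 268  254   68   40 2596] [302. 273.] [0.5232 0.092  0.09  ]
[   0  256   32   40 1079] [ 13. 277.] [ 0.5351 -0.1014  0.09  ]
```

View pics/w1.png

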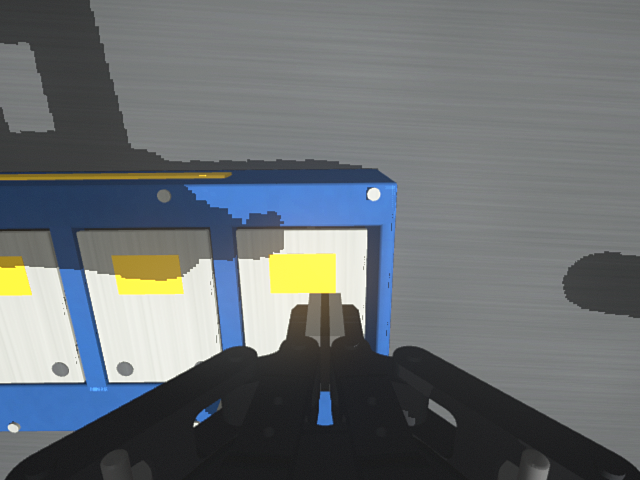

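The wrist view shows pad1 at (302,273) and pad2 at (147,274). They are at (0.523, 0.092) and (0.529, -0.011), which matches the fixed cameras. I'll centre on pad1 and press gently.

Call:
{"op": "carry_out", "data": {"series": [[0.6,-0.6,-1,0,0,0.1,0],[0,0,-1,0,0,0,0],[0,0,-0.8,0,0,0,0],[0,0,0,0,0,0,0],[0,0,0,0,0,0,0]]}}

```text
t: 4.75
tool_pos: [0.5238, 0.0911, 0.1027]
tool_rot: [-0.093, 3.139, -0.0]
contact_force: [0.0, -0.7, 0.1]
opening: 0.0003
```

Call:
{"op": "carry_out", "data": {"series": [[0,0,-0.2,0,0,0,0],[0,0,-0.08,0,0,0,0],[0,0,0,0,0,0,0]]}}

```text
t: 5.05
tool_pos: [0.5233, 0.0911, 0.0949]
tool_rot: [-0.093, 3.139, -0.0]
contact_force: [0.3, 0.2, 0.1]
opening: -0.0001
```

Call:
{"op": "carry_out", "data": {"series": [[0,0,-0.1,0,0,0,0],[0,0,-0.1,0,0,0,0],[0,0,0,0,0,0,0]]}}

```text
t: 5.35
tool_pos: [0.5234, 0.0911, 0.09]
tool_rot: [-0.093, 3.14, -0.0]
contact_force: [-0.9, 1.2, 3.2]
opening: 0.0002
```

Call:
{"op": "carry_out", "data": {"series": [[0,0,-0.08,0,0,0,0],[0,0,0,0,0,0,0]]}}

```text
t: 5.55
tool_pos: [0.5235, 0.0911, 0.09]
tool_rot: [0.093, -3.14, 0.0]
contact_force: [-7.5, -0.6, 14.7]
opening: 0.0001
```

Pad1 is solid: 14.7 N with no give. Next is pad2.

Call:
{"op": "carry_out", "data": {"series": [[0,0,0.4,0,0,0,0],[0,0,0.6,0,0,0,0],[0.06,-0.8,0,0,0,0,0],[0.06,-0.8,0,0,0,0,0],[0.06,-0.8,0,0,0,0,0],[0.06,-0.8,0,0,0,0,0],[0,-0.8,0,0,0,0,0],[0,-0.12,0,0,0,0,0],[0,0,-0.4,0,0,0,0],[0,0,-0.3,0,0,0,0],[0,0,0,0,0,0,0]]}}

```text
t: 6.65
tool_pos: [0.5276, -0.011, 0.0927]
tool_rot: [0.094, -3.137, -0.001]
contact_force: [-0.1, -0.9, 0.2]
opening: 0.0003
```

Call:
{"op": "carry_out", "data": {"series": [[0,0,-0.1,0,0,0,0],[0,0,-0.1,0,0,0,0],[0,0,-0.1,0,0,0,0],[0,0,0,0,0,0,0]]}}

```text
t: 7.05
tool_pos: [0.5292, -0.0115, 0.09]
tool_rot: [0.094, -3.139, -0.001]
contact_force: [-8.1, 2.5, 14.6]
opening: 0.0001
```

Pad2 is solid too: 14.6 N, still at z = 0.090. Next is pad3.

Call:
{"op": "carry_out", "data": {"series": [[0,0,0.4,0,0,0,0],[0,0,0.6,0,0,0,0],[0.06,-0.8,0,0,0,0,0],[0.06,-0.8,0,0,0,0,0],[0.06,-0.8,0,0,0,0,0],[0.06,-0.8,0,0,0,0,0],[0,-0.8,0,0,0,0,0],[0,-0.12,0,0,0,0,0],[0,0,-0.4,0,0,0,0],[0,0,-0.3,0,0,0,0],[0,0,0,0,0,0,0]]}}

```text
t: 8.15
tool_pos: [0.5337, -0.1137, 0.0926]
tool_rot: [0.094, -3.137, -0.003]
contact_force: [0.0, 1.0, -0.6]
opening: 0.0003
```

Call:
{"op": "carry_out", "data": {"series": [[0,0,-0.1,0,0,0,0],[0,0,-0.1,0,0,0,0],[0,0,-0.1,0,0,0,0],[0,0,0,0,0,0,0]]}}

```text
t: 8.55
tool_pos: [0.5352, -0.1146, 0.09]
tool_rot: [0.094, -3.139, -0.001]
contact_force: [-7.5, 2.6, 13.8]
opening: 0.0001
```

Pad3 is solid. Now pad4.

Call:
{"op": "carry_out", "data": {"series": [[0,0,0.4,0,0,0,0],[0,0,0.6,0,0,0,0],[0.06,-0.8,0,0,0,0,0],[0.06,-0.8,0,0,0,0,0],[0.06,-0.8,0,0,0,0,0],[0.06,-0.8,0,0,0,0,0],[0,-0.8,0,0,0,0,0],[0,-0.12,0,0,0,0,0],[0,0,-0.4,0,0,0,0],[0,0,-0.3,0,0,0,0],[0,0,0,0,0,0,0]]}}

```text
t: 9.65
tool_pos: [0.5397, -0.2163, 0.0925]
tool_rot: [0.094, -3.137, -0.004]
contact_force: [-0.7, 0.7, -1.2]
opening: 0.0
```

Call:
{"op": "carry_out", "data": {"series": [[0,0,-0.1,0,0,0,0],[0,0,-0.1,0,0,0,0],[0,0,-0.1,0,0,0,0],[0,0,0,0,0,0,0]]}}

```text
t: 10.05
tool_pos: [0.5411, -0.2178, 0.0871]
tool_rot: [-0.093, 3.14, 0.0]
contact_force: [0.4, -0.5, -0.0]
opening: 0.0001
```

Plate 4 gives: the tip is 3 mm below the top with no reaction. I'll push it down.

Call:
{"op": "carry_out", "data": {"series": [[0,0,-0.2,0,0,0,0],[0,0,-0.2,0,0,0,0],[0,0,-0.2,0,0,0,0],[0,0,-0.2,0,0,0,0]]}}

```text
t: 10.45
tool_pos: [0.5412, -0.2183, 0.0671]
tool_rot: [-0.093, 3.14, -0.001]
contact_force: [-0.1, -0.7, 2.3]
opening: 0.0
```

Call:
{"op": "carry_out", "data": {"series": [[0,0,-0.15,0,0,0,0],[0,0,-0.15,0,0,0,0],[0,0,0,0,0,0,0]]}}

```text
t: 10.75
tool_pos: [0.5403, -0.2176, 0.0586]
tool_rot: [0.093, -3.138, -0.002]
contact_force: [-0.1, -0.1, -0.7]
opening: 0.0002
```

Depth is now 31 mm. I'll continue in small steps until it meets the stop.

Call:
{"op": "carry_out", "data": {"series": [[0,0,-0.1,0,0,0,0],[0,0,-0.1,0,0,0,0]]}}

```text
t: 10.95
tool_pos: [0.5413, -0.2181, 0.0558]
tool_rot: [0.093, -3.14, 0.0]
contact_force: [-5.9, 2.6, 15.3]
opening: -0.0005
```

Call:
{"op": "carry_out", "data": {"series": [[0,0,-0.1,0,0,0,0],[0,0,0,0,0,0,0]]}}

```text
t: 11.15
tool_pos: [0.5414, -0.2182, 0.0557]
tool_rot: [0.094, -3.139, -0.0]
contact_force: [-9.7, 5.6, 18.8]
opening: -0.0001
```

Call:
{"op": "carry_out", "data": {"series": [[0,0,-0.1,0,0,0,0],[0,0,0,0,0,0,0]]}}

```text
t: 11.35
tool_pos: [0.5416, -0.2183, 0.0553]
tool_rot: [0.094, -3.139, -0.0]
contact_force: [-15.0, 6.0, 29.7]
opening: -0.0001
```

It met the stop at 34 mm depth with 30 N and no further give. I'll draw straight up and away, then look.

Call:
{"op": "carry_out", "data": {"series": [[0,0,0.2,0,0,0,0],[0,0,0.4,0,0,0,0],[0,0,0.8,0,0,0,0],[0,0,1,0,0,0,0],[0,0,1,0,0,0,0],[0,0,1,0,0,0,0],[-0.6,0,1,0,0,0,0],[-0.8,0,0.8,0,0,0,0],[-0.8,0,0,0,0,0,0],[0,0,0,0,0,0,0],[0,0,0,0,0,0,0]]}}

```text
t: 12.45
tool_pos: [0.486, -0.2179, 0.2044]
tool_rot: [-0.092, 3.14, 0.0]
contact_force: [0.6, -1.1, 0.3]
opening: 0.0001
```

```bash
python3 - <<'E'
from h import *
print(ctrl.get_obs()['contact_force'])
a=ctrl.get_image('wrist')['frame'];b=ctrl.get_image('side')['frame']
cv2.imwrite('pics/w2.png',a)
cv2.imwrite('pics/s2.png',cv2.resize(b[180:360,220:440],None,fx=3,fy=3,interpolation=cv2.INTER_CUBIC))
E
```

```text
[ 0.62127515 -1.11499774  0.2950551 ]
```

View pics/w2.png

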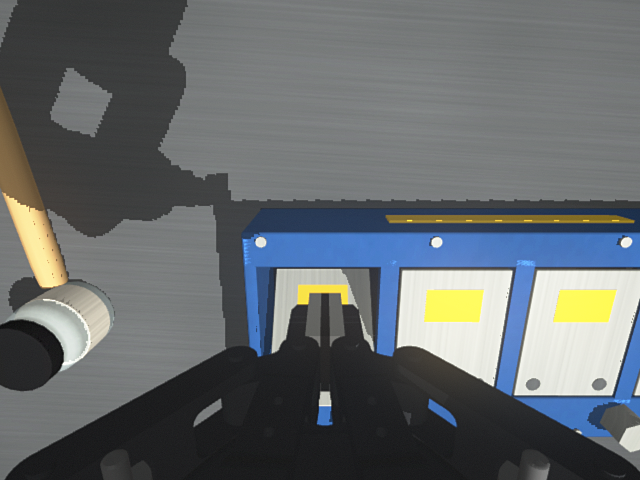

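View pics/s2.png

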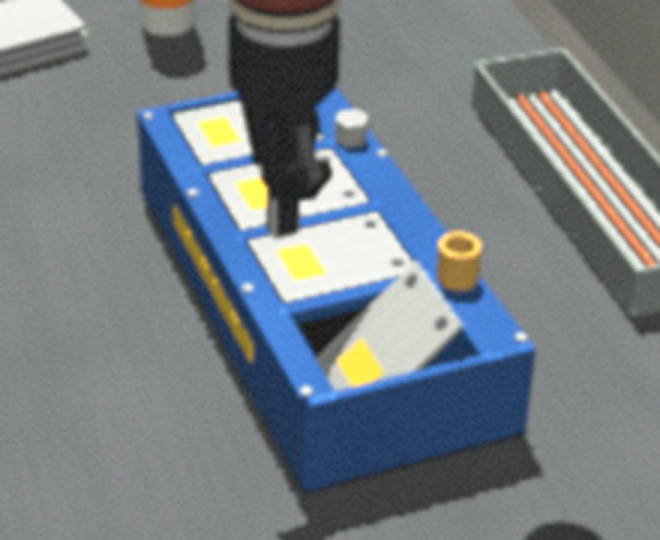

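The flap stands tilted, and the coupling and nut are undisturbed. I'll check the angle and seating by projecting the model into the side view. The far corners are at about (358,267) and (374,288).

```bash
python3 - <<'E'
from h import *
im=ctrl.get_image('side')
P=np.array([.5408,-.2185,0]);ex=np.array([np.cos(.058),np.sin(.058),0]);ey=np.array([-ex[1],ex[0],0])
for lift in (0,.01):
  for a in (0,.6,.65,.7,.75):
    r=[]
    for y in(.0425,-.0425):
      x=45e-3+40e-3*np.cos(a)-3e-3*np.sin(a); z=.087+40e-3*np.sin(a)+3e-3*np.cos(a)+lift
      X=P+ex*x+ey*y+[0,0,z];c=im['R']@X+im['t'];r.append([im['fx']*c[0]/c[2]+im['cx'],im['fy']*c[1]/c[2]+im['cy']])
    x=45e-3-45e-3*np.cos(a)-3e-3*np.sin(a); z=.087-45e-3*np.sin(a)+3e-3*np.cos(a)+lift
    X=P+ex*x+[0,0,z];c=im['R']@X+im['t'];r.append([im['fx']*c[0]/c[2]+im['cx'],im['fy']*c[1]/c[2]+im['cy']])
    print(lift,a,np.round(r,1).tolist())
cv2.imwrite('pics/s3.png',cv2.resize(im['frame'][250:320,300:400],None,fx=8,fy=8,interpolation=cv2.INTER_CUBIC))
E
```

```text
0 0 [[362.3, 274.0], [377.7, 295.5], [336.4, 292.6]]
0 0.6 [[359.5, 267.4], [375.0, 288.9], [338.5, 300.5]]
0 0.65 [[359.0, 267.0], [374.5, 288.6], [338.9, 301.0]]
0 0.7 [[358.5, 266.7], [374.0, 288.2], [339.4, 301.5]]
0 0.75 [[358.0, 266.3], [373.5, 287.8], [339.9, 301.9]]
0.01 0 [[362.5, 270.7], [378.1, 292.2], [336.5, 289.3]]
0.01 0.6 [[359.7, 264.1], [375.3, 285.5], [338.6, 297.3]]
0.01 0.65 [[359.2, 263.7], [374.8, 285.1], [339.1, 297.8]]
0.01 0.7 [[358.7, 263.3], [374.3, 284.8], [339.6, 298.2]]
0.01 0.75 [[358.2, 263.0], [373.8, 284.4], [340.1, 298.7]]
```

View pics/s3.png

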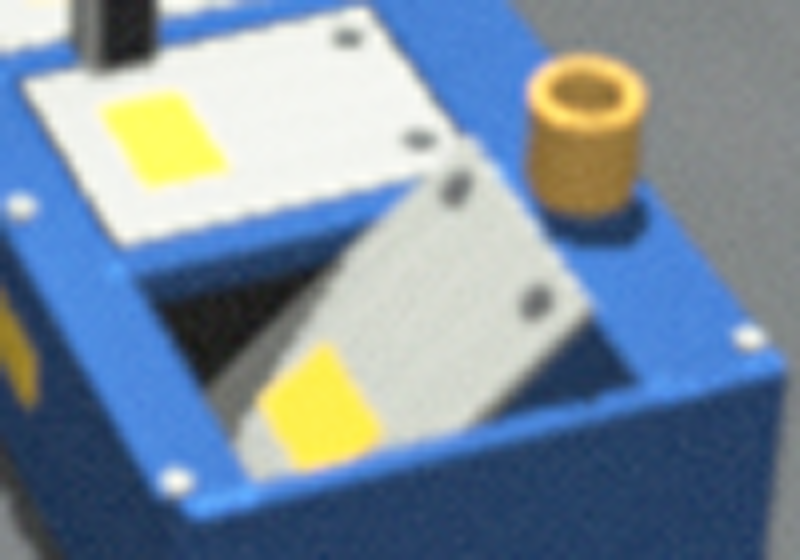

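The measured corners (358.1,267.2) and (373.8,288.1), with the pad at (340,301), match the seated flap at 0.70–0.75 rad. With the hard stop under 30 N as well, it is fully open.

```bash
python3 - <<'E'
from h import *
print(ctrl.get_obs()['t'],ctrl.finish_job())
E
```

```text
the job is handed in; nothing more can be done
12.6 None
```

The flap is the plate in place 4 (rightmost). I pushed it fully open, left it standing open, and handed the job in at 12.6 s with the hand drawn clear.

- **Finding it:** plates 1 to 3 stayed at z = 0.090 under about 14–15 N. Plate 4 gave way with almost no force.
- **Opening it:** I pushed straight down at its pad until it met the stop 34–35 mm below the top. There it gave only about 0.5 mm more as the force rose from 15 to 30 N.
- **Last checks:** the flap's corners in the side picture match the seated model at 0.70–0.75 rad, with no sign of lift. The picture alone cannot separate 0.70 from 0.75, so "fully open" rests on the hard stop. The coupling and nut looked undisturbed, and the measured contact force was about zero. No check disagreed.

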